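# Open the sample book's dust hood and turn a swatch leaf over its rings

## Task

The leather sample book on the bench is kept under a clear dust hood: swing the hood up past the pull of its spring until it stays fully open by itself. Then turn only the top leaf of the right-hand pile over the rings, letting it down gently rather than dropping it, so that it lies flat on the left-hand side and shows its other face, with the two large swatches. Leave the hood open and the other leaves and the things around the book as they are.

Things in the scene. Friction and masses are not known exactly. Their poses are not given: they have to be found in the camera images.
- sample_case: fixed low wooden stand with an open two-ring book: base board 222 x 350 x 12 mm. Origin under its centre; x points from its front to its back along the book's spine, y to the book's left, z up. A raised bed each side of the spine reaches to 110 mm from the plane y = 0, top at z = 50 mm; beyond it the base is 38 mm lower, so tabs overhang open space. Spring strut outside the hood at y = 165, x = 75 to 90 mm
- ring_centre (a point): axis of the two rings, midway between them (case x = 0, y = 0, z = 60 mm), axes parallel to the case's. Rings: polished steel, 4 mm wire, 20 mm mean radius, at x = -40 and +40 mm, their tops 82 mm above the bench. Leaves hang loosely on them and turn about this axis from right (-y) to left (+y), the holes sliding along the rings with about 4 mm of play
- hood (a joint): angle of the clear plastic dust hood (206 deep, 312 wide, 90 mm high, 0.35 kg): 0 shut, 1.70 fully open at its stop. Over-centre spring: it and the weight press the hood shut, about 5 N at the bar at first, falling to nothing near 1.04 rad; past that the spring swings it open to the stop and holds it there
- hood_hinge (a point): middle of the hood's hinge line at the back of the stand (case x = 100, y = 0, z = 50 mm); the line is parallel to the case's y axis. The open hood stands behind this line. Over the back of the bench, behind and to the left of the open hood, hangs a wall shelf with its underside 0.62 m above the bench
- hood_bar (a point): centre of the hood's handle: round steel bar 12 mm thick, 116 mm long, parallel to the case's y axis, 42 mm clear in front of the hood's front wall, on posts 50 mm either side. Shut, it is 252 mm in front of and 35 mm above the hinge line, 85 mm above the bench; it turns about that line with the hood
- leaf_top: leaf to turn, upper of the two on the right (-y) bed: stiff board 130 (along the spine) x 104 x 4 mm, 50 to 100 g, two punched holes on the rings. Origin: board centre, mid-thickness, 60 mm from the spine when flat, 56 mm above the bench. x along the spine, y from its tab edge to its hole edge, z out of the face with six small swatches (up at the start); the other face has two large ones
- leaf_top_tab (a point): centre of leaf_top's tab, mid-thickness: at the front end of the leaf's outer edge, 42 mm in front of the leaf's centre and 68 mm out from it (128 mm from the spine when flat). Tab 36 mm along the spine, sticking out 28 mm past the board's edge (to 140 mm from the spine), 4 mm thick; nothing below it for 42 mm
- leaf_under: lower leaf on the right bed, which stays: same board and axes as leaf_top, its tab at the far end of its outer edge (+42 mm), its centre 52 mm above the bench
- leaf_left: leaf already turned, on the left (+y) bed: same board as leaf_top but lying with two large swatches up (z axis down), its tab at the middle of its outer edge, its centre 52 mm above the bench. The turned leaf comes to lie on it with its centre 56 mm up and its tab at the front end, 140 mm from the spine
- eyelet_press: fixed green eyelet press standing left of the book, an obstacle: 240 mm deep, 120 mm wide, its red lever knob pointing to the robot at 326 to 358 mm above the bench, about 100 mm in front of and 25 mm to the right of its origin (under its base). Keep the wrist clear of it when leaning the gripper left or swinging past
- shoe: bystander: loose red shoe on a wooden last, 230 x 197 x 128 mm, in front of the eyelet press, left of the book; origin under its centre
- dye_bottle: bystander: loose brown bottle, 44 mm thick, 97 mm high, standing behind the eyelet press; origin under its centre
- spool_cream: bystander: loose standing thread spool, 40 mm thick, 55 mm high, near the bottle; origin under its centre

How it is judged:
By the outcome, as a careful person would: the job done as asked, in the order asked, and still so for the second after the job is handed in, with the robot touching nothing.
It also fails if it takes over 59 s, if anything falls off the work surface, if the arm or the gripper's body presses on something with over 40 N, if the wrist force passes 120 N, or if a joint passes its speed limit or range.

## Robot

A 6-joint arm with a two-finger parallel gripper is mounted at the origin on a cart in front of the work surface, level with it; the furniture and walls round the work are solid. World frame = base frame: x ahead of the robot, y to its left, z up, the work surface at z = 0. Lengths are in m, angles in rad, forces in N, time in s.
With the tool pointing down it reaches from about 0.325 to 0.9 m from the base axis. Payload 6.1 kg.
Tool frame: the origin (TCP) lies between the finger pads; the fingertips stand 17 mm ahead of it and the grasp point (between the pads) lies 2 mm behind it (manip.tcp_to_tips is the distance from the TCP to the fingertips, in m); z points along the fingers, y is the line along which they close (so a half turn about z gives the same grasp; the last joint's range is limited). The gripper opens to 85 mm and grips with 20 to 120 N. Pads are 22 mm wide; open, the fingers measure 114 mm over their backs; the gripper's body (76 mm by 85 mm) begins 54 mm behind the grasp point. The pads swing forward as they close: fully open they stand 13 mm farther back than shut.
Start: joints at [1.121, 0.22, 1.526, -0, 1.395, -0.126], TCP at [0.199, 0.593, 0.248] pointing down, gripper open.
Joint ranges: [-2.98, 2.98], [-0.91, 2.08], [0.09, 2.57], [-1.24, 4.39], [0.2, 2.65], [-2.68, 2.68]. Speed limits (rad/s): [2.57, 2.57, 3.01, 3.14, 3.14, 3.14].

## Interface

Orientations are given as a unit quaternion [x, y, z, w].
In Python, from rig import manip, viewer gives the robot as it stands.
- The arm moves only by the tool move_arm, never from a script. Its argument "motion" is a list that holds one entry, the list of rows, each a list of 5 numbers: the opening in per cent of the stroke, from 0 (shut) to 100 (fully open), then the shift along the tool's x, y, z in mm, then the turn about the tool's z in degrees. In form: [[[gripper, dx, dy, dz, roll], ...]]. A call has 1 to 12 rows; each row is the pose to reach, as a shift and turn from the pose commanded when the call began, along the tool's axes at that moment; what a row does not reach only later rows make up. A row lasts 1/12 s, in which the tool goes at most 41.7 mm and 7.16 degrees, less where a joint would pass 70% of its speed; a pose out of reach is approached as far as the arm can. A call with a gripper value outside its range is refused whole. The fingers move at their own pace and stop on an object; the grip force is fixed at half the most. Time passes only in rows, so rows that repeat a pose let the fingers close. It gives the time, the measured TCP pose, the force, the opening and the grip force at its end, in the units of the state.
- manip.get_obs(): the state, without advancing time (a new reading comes with each control period).
- viewer.read_camera(name): name is "scene" or "top" or "wrist"; returns a dict with "img" (420x560x3 uint8, red, green, blue), "fx", "fy", "cx", "cy" (pixels), "eye" and "orientation" of the camera in the world. Camera axes: x right, y down, z forward; pixel columns grow to the right and rows downward; lengths in m; the calibration is good to about 2 mm. The wrist camera is an equidistant fisheye: a pixel r from the principal point sees the ray r / f radians off the axis. A picture is of the moment at which its call begins. There is no depth.
- manip.sign_off(): hands the job in; it is judged then, once.
The state is a dict: "time": time; "joints": joint angles; "qd": joint speeds; "effort": joint torques, N m; "tcp_pos": TCP position; "tcp_rot": TCP orientation; "ft_force": force on the tool from outside, world axes, zero at the start; "ft_torque": the same for the moment, N m; "opening": finger opening in m; "finger_force": force on a finger pad.
Only numpy, scipy, OpenCV 4.12 (cv2) and the standard library are available. Lean on these libraries where they do the work, as an engineer would, in place of code of your own. Each camera call takes 0.05 s, during which the arm holds its last target. There are 200 camera calls.

## Working session

There is one attempt and no reset: what is moved stays moved. The work goes in short steps, Python scripts to look and compute and a tool call to move; the robot and the scene stay as the last step left them, time stands still between calls to the robot, and variables do not carry over. Pictures are saved under pics/ and viewed, at most 10 in all, crops included, and the job is handed in when it is done.

Besides the shell and the picture viewer there is one more tool, called after "Request:" as a command line: name --argument value ..., lists and objects as JSON in quotes. move_arm: Moves the arm, as the interface text tells. Its arguments: {"type":"object","properties":{"motion":{"type":"array","items":{"type":"array","items":{"type":"array","items":{"type":"number"}}}}},"required":["motion"]}

```bash
ls; mkdir -p pics
python3 - <<'E'
from rig import manip, viewer
import cv2,numpy as np
o=manip.get_obs(); print({k:np.round(v,3).tolist() for k,v in o.items()})
for n in("scene","top"):
    c=viewer.read_camera(n); cv2.imwrite(f"pics/{n}0.png",c["img"][:,:,::-1])
    print(n,c["fx"],c["fy"],c["cx"],c["cy"],c["eye"],c["orientation"])
E
```

```text
pics
{'time': 0.0, 'joints': [1.121, 0.221, 1.528, -0.0, 1.395, -0.126], 'qd': [-0.001, 0.001, -0.0, -0.001, -0.001, -0.001], 'effort': [-0.002, -49.69, -38.939, -0.0, 0.011, 0.0], 'tcp_pos': [0.199, 0.592, 0.247], 'tcp_rot': [0.161, 0.987, -0.001, -0.0], 'ft_force': [-0.192, -0.027, -0.059], 'ft_torque': [0.013, -0.032, 0.01], 'finger_force': 0.0, 'opening': 0.085}
scene 502.2420786976975 502.2420786976975 280.95560023280706 201.31470755107225 [ 0.0139405  -0.74369144  0.87397104] [ 0.87336168 -0.28304503  0.1320485  -0.37374869]
top 400.1956610977738 400.1956610977738 275.0556968090719 208.24757117085574 [ 0.42201973 -0.06854599  1.16095972] [-0.69644004  0.71548604 -0.04582912  0.03083321]
```

View pics/scene0.png

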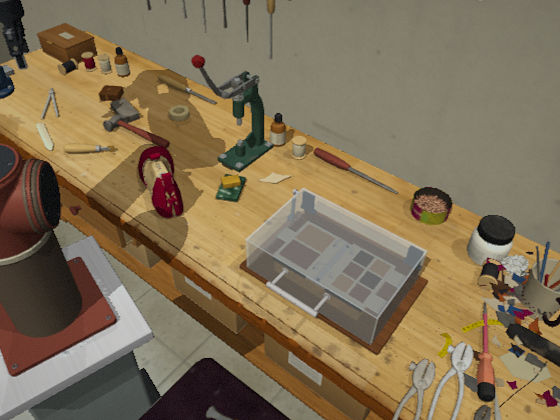

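View pics/top0.png

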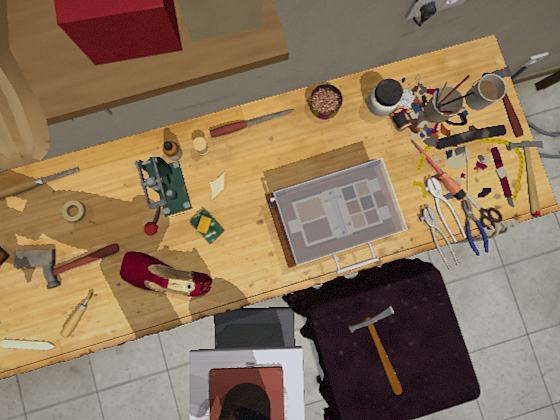

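Run:
```python
import cv2
a=cv2.imread("pics/top0.png")[145:285,255:420]; b=cv2.imread("pics/scene0.png")[180:350,235:435]
cv2.imwrite("pics/c1.png",cv2.resize(a,None,fx=4.5,fy=4.25,interpolation=cv2.INTER_CUBIC))
cv2.imwrite("pics/c2.png",cv2.resize(b,None,fx=3.5,fy=3.5,interpolation=cv2.INTER_CUBIC))
```

```text
(no output)
```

View pics/c1.png

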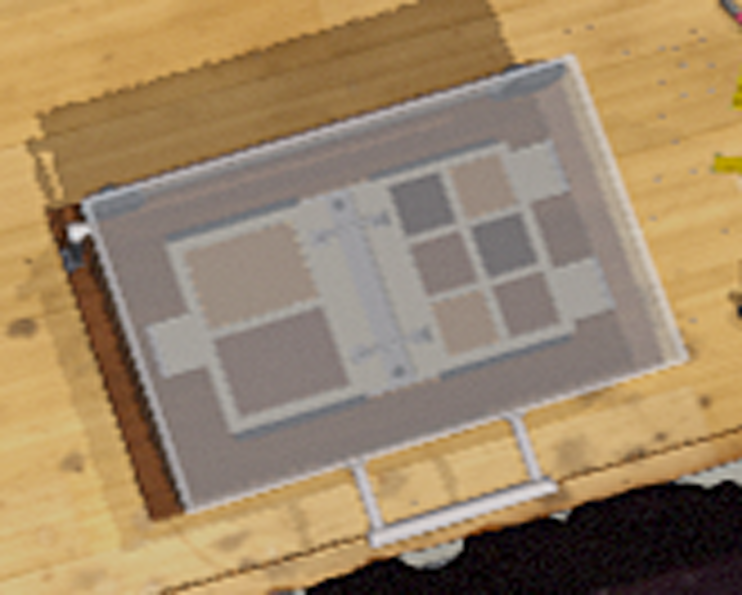

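View pics/c2.png

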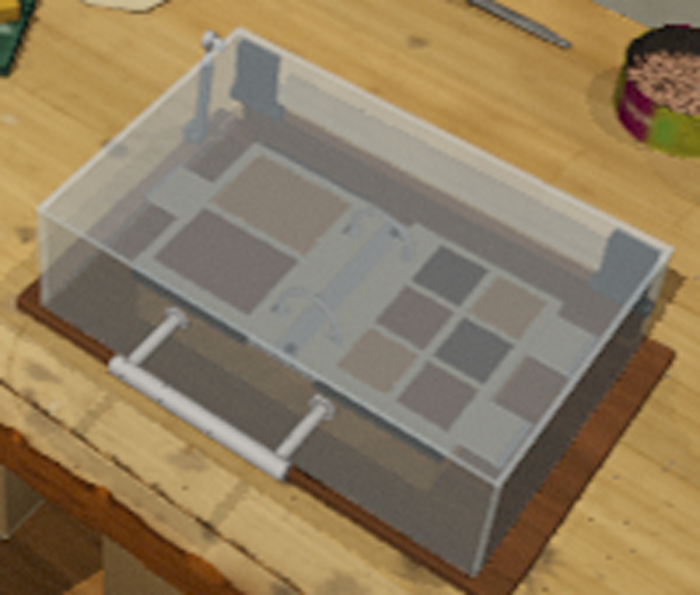

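```bash
cat > h.py <<'E'
import numpy as np
from scipy.spatial.transform import Rotation as R
CAM={"scene":(502.242,280.956,201.315,[0.0139405,-0.74369144,0.87397104],[0.87336168,-0.28304503,0.1320485,-0.37374869]),
"top":(400.196,275.056,208.248,[0.42201973,-0.06854599,1.16095972],[-0.69644004,0.71548604,-0.04582912,0.03083321])}
def proj(n,P):
    f,cx,cy,e,q=CAM[n]; c=R.from_quat(q).inv().apply(np.atleast_2d(P)-e)
    return np.c_[f*c[:,0]/c[:,2]+cx,f*c[:,1]/c[:,2]+cy]
def case2w(p,X):
    c,s=np.cos(p[2]),np.sin(p[2]); X=np.atleast_2d(X)/1000.
    return np.c_[p[0]+c*X[:,0]-s*X[:,1],p[1]+s*X[:,0]+c*X[:,1],X[:,2]]
E
python3 - <<'E'
from h import *
from scipy.optimize import least_squares
T=[((373,538),(-152,58,85)),((555,488),(-152,-58,85)),((150,518),(-111,175,12)),((600,258),(-24,-140,58)),((615,308),(-60,-140,58)),((148,326),(18,140,54)),((166,377),(-18,140,54)),((550,140),(60,-140,54)),((568,190),(24,-140,54))]
S=[((20,303),(-111,175,12)),((675,352),(111,-175,12)),((112,363),(-152,58,85)),((285,473),(-152,-58,85))]
tp=np.array([(255+u/4.5-.4,145+v/4.25-.4) for (u,v),_ in T]); sp=np.array([(235+u/3.5-.4,180+v/3.5-.4) for (u,v),_ in S])
f=lambda p:np.r_[(proj("top",case2w(p,[b for _,b in T]))-tp).ravel(),(proj("scene",case2w(p,[b for _,b in S]))-sp).ravel()]
r=least_squares(f,[.4,-.2,-.2],loss='soft_l1'); p=r.x; print(p,np.degrees(p[2])); print(f(p).reshape(-1,2).round(1))
for k,v in dict(bar=(-152,0,85),hinge=(100,0,50),tab=(-42,-128,56),ring=(0,0,60)).items(): print(k,case2w(p,v).round(4))
E
```

```text
[ 0.52617607 -0.26569616  0.27969308] 16.02523331098776
[[-1.1  0.7]
 [-0.6 -0.9]
 [ 0.6  2.9]
 [-0.7  0.1]
 [ 0.2  0.6]
 [-0.4  0. ]
 [-0.4  0.4]
 [ 0.2 -0.2]
 [ 0.3  0.1]
 [-2.1 -0.8]
 [ 1.3  1.1]
 [ 1.6 -0.1]
 [ 1.1 -0.2]]
bar [[ 0.3801 -0.3077  0.085 ]]
hinge [[ 0.6223 -0.2381  0.05  ]]
tab [[ 0.5211 -0.4003  0.056 ]]
ring [[ 0.5262 -0.2657  0.06  ]]
```

Request:
move_arm --motion '[[[100, 0, 0, -40, 0], [100, 0, 0, -80, 0], [100, 0, 0, -120, 0], [100, 0, 0, -160, 0], [100, 0, 0, -200, 0], [100, 0, 0, -230, 0], [100, -27, -28, -230, 0], [100, -54, -57, -230, 0], [100, -81, -85, -230, 0], [100, -108, -113, -230, 0], [100, -135, -142, -230, 0], [100, -162, -170, -230, 0]]]'

```text
time: 1.1
tcp_pos: [0.2985, 0.378, 0.4778]
tcp_rot: [0.161, 0.987, -0.0, -0.0]
ft_force: [1.0, -1.0, 0.5]
opening: 0.0851
finger_force: 0.0
```

Run:
```python
from rig import manip
from h import *
print(manip.tcp_to_tips, [a for a in dir(manip) if a[0]!='_'])
o=manip.get_obs(); print({k:np.round(o[k],3).tolist() for k in('time','joints','tcp_pos','tcp_rot')})
# knob position: top pixel (150,228), scene (198,61)
def ray(n,u,v):
    f,cx,cy,e,q=CAM[n]; d=R.from_quat(q).apply([(u-cx)/f,(v-cy)/f,1]); return np.array(e),d/np.linalg.norm(d)
a,d=ray("top",150,228);b,g=ray("scene",198,61)
s=np.linalg.lstsq(np.c_[d,-g],b-a,rcond=None)[0]; print('knob',a+s[0]*d,b+s[1]*g)
e,d=ray("top",288,55); print('shelf corner',e+d*(.62-e[2])/d[2])
```

```text
0.017 ['IKError', 'get_obs', 'sign_off', 'tcp_to_tips']
{'time': 1.1, 'joints': [0.739, -0.169, 1.502, -0.0, 1.809, -0.509], 'tcp_pos': [0.298, 0.378, 0.478], 'tcp_rot': [0.161, 0.987, -0.0, -0.0]}
knob [0.47722831 0.16881584 0.34069926] [0.47475489 0.17019944 0.34093316]
shelf corner [ 0.6991733  -0.10538813  0.62      ]
```

Request:
move_arm --motion '[[[100, -21, -35, 0, 0], [100, -42, -70, 0, 0], [100, -63, -105, 0, 0], [100, -84, -140, 0, 0], [100, -105, -175, 0, 0], [100, -126, -210, 0, 7], [100, -147, -246, 0, 14], [100, -162, -284, 0, 21], [100, -177, -322, 0, 28], [100, -192, -360, 0, 35], [100, -207, -398, 0, 42], [100, -222, -436, 0, 49]]]'

```text
time: 2.1
tcp_pos: [0.3694, -0.1061, 0.4782]
tcp_rot: [0.559, 0.829, 0.0, 0.0]
ft_force: [1.7, 0.0, -0.5]
opening: 0.0852
finger_force: 0.0
```

```bash
cat >> h.py <<'E'
P=[0.52617607,-0.26569616,0.27969308]
def to(o,X,yaw=16.025,tip=None):
    "case target (mm) for TCP -> dx,dy,dz (mm), roll (deg) from measured pose"
    M=R.from_quat(o['tcp_rot']); d=M.inv().apply(case2w(P,X)[0]-o['tcp_pos'])*1000
    t=M.as_matrix()[:,0]; a=np.degrees(np.arctan2(t[1],t[0])); return d.round(1),round(a-(90+yaw),2)
E
python3 - <<'E'
from rig import manip
from h import *
o=manip.get_obs(); print(o['time'],o['tcp_pos'],to(o,(-152,0,200)))
E
```

```text
2.1 [ 0.36942662 -0.10612845  0.47818388] (array([-190.7,  -66. ,  278.2]), np.float64(6.06))
```

Request:
move_arm --motion '[[[47, -38, -13, 0, 6], [47, -76, -26, 0, 6], [47, -114, -40, 0, 6], [47, -152, -53, 0, 6], [47, -191, -66, 0, 6], [47, -191, -66, 40, 6], [47, -191, -66, 80, 6], [47, -191, -66, 120, 6], [47, -191, -66, 160, 6], [47, -191, -66, 200, 6], [47, -191, -66, 240, 6], [47, -191, -66, 270, 6]]]'

```text
time: 3.1
tcp_pos: [0.3807, -0.3045, 0.2043]
tcp_rot: [0.599, 0.801, 0.0, -0.002]
ft_force: [-0.7, 0.3, 0.4]
opening: 0.0402
finger_force: 0.0
```

Run:
```python
from rig import manip,viewer
from h import *
import cv2
c=viewer.read_camera("wrist"); cv2.imwrite("pics/w1.png",c["img"][:,:,::-1])
print(c["fx"],c["cx"],c["cy"],c["eye"],c["orientation"])
o=manip.get_obs(); print(o['time'],o['tcp_pos'],to(o,(-152,0,90)))
# predicted bar end pixels
for X in((-152,58,85),(-152,-58,85),(-152,0,85)):
    v=R.from_quat(c["orientation"]).inv().apply(case2w(P,X)[0]-c["eye"]); r=np.hypot(v[0],v[1]); t=np.arctan2(r,v[2])*c["fx"]
    print(X,c["cx"]+t*v[0]/r,c["cy"]+t*v[1]/r)
```

```text
325.19226210127806 278.445067459267 209.93181062315315 [ 0.35798093 -0.2262711   0.33043816] [0.97716356 0.14098605 0.02158732 0.15750651]
3.15 [ 0.37845577 -0.30207887  0.19852789] (array([ -7.1,   0.6, 108.5]), np.float64(0.41))
(-152, 58, 85) 277.3158289942921 140.83137569987372
(-152, -58, 85) 276.5882428783397 276.9691040824001
(-152, 0, 85) 276.90421425083247 213.70059833006923
```

View pics/w1.png

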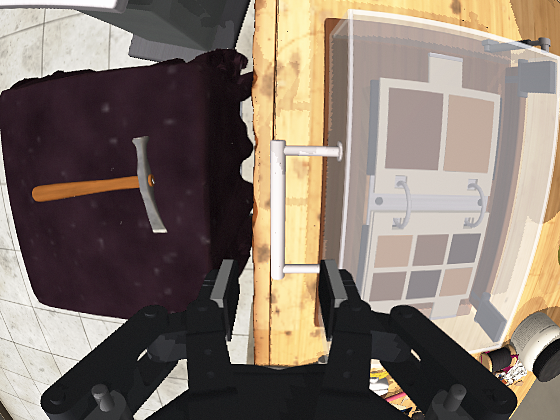

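Request:
move_arm --motion '[[[47, -7, 0, 30, 0], [47, -7, 0, 60, 0], [47, -7, 0, 90, 0], [47, -7, 0, 108, 0], [0, -7, 0, 108, 0], [0, -7, 0, 108, 0], [0, -7, 0, 108, 0], [0, -7, 0, 108, 0]]]'

```text
time: 3.82
tcp_pos: [0.3823, -0.313, 0.1013]
tcp_rot: [0.598, 0.801, -0.001, -0.002]
ft_force: [-10.0, -0.8, -3.5]
opening: 0.0087
finger_force: 58.6
```

Run:
```python
from rig import manip
from h import *
o=manip.get_obs(); print({k:np.round(o[k],4).tolist() for k in('time','joints','tcp_pos','opening','finger_force','ft_force')},to(o,(-152,0,90)))
a0=np.arctan2(35,252);r=254.4
for th in np.arange(0.05,1.26,.05): print(round(th,2),(r*np.cos(a0)-r*np.cos(a0+th)).round(), (r*np.sin(a0)-r*np.sin(a0+th)).round(),end=' | ')
```

```text
{'time': 3.8167, 'joints': [-0.8437, 0.0726, 1.987, -0.0036, 1.0847, -1.1297], 'tcp_pos': [0.3823, -0.313, 0.1013], 'opening': 0.0087, 'finger_force': 58.5504, 'ft_force': [-9.963, -0.8115, -3.5216]} (array([ 5.7, -0.6, 11.3]), np.float64(0.46))
0.05 2.0 -13.0 | 0.1 5.0 -25.0 | 0.15 8.0 -37.0 | 0.2 12.0 -49.0 | 0.25 16.0 -61.0 | 0.3 22.0 -73.0 | 0.35 27.0 -84.0 | 0.4 34.0 -95.0 | 0.45 40.0 -106.0 | 0.5 48.0 -117.0 | 0.55 55.0 -127.0 | 0.6 64.0 -136.0 | 0.65 73.0 -145.0 | 0.7 82.0 -154.0 | 0.75 91.0 -162.0 | 0.8 102.0 -170.0 | 0.85 112.0 -177.0 | 0.9 123.0 -184.0 | 0.95 134.0 -190.0 | 1.0 145.0 -196.0 | 1.05 157.0 -201.0 | 1.1 169.0 -205.0 | 1.15 181.0 -209.0 | 1.2 193.0 -213.0 | 1.25 206.0 -215.0 |
```

Request:
move_arm --motion '[[[40, 0, 0, 0, 0], [40, 0, 0, 0, 0], [40, 0, 0, 0, 0], [40, 0, 0, 0, 0]]]'

```text
time: 4.15
tcp_pos: [0.3851, -0.3135, 0.102]
tcp_rot: [0.599, 0.801, -0.0, 0.002]
ft_force: [0.2, -0.6, 0.4]
opening: 0.0344
finger_force: 0.0
```

Run:
```python
from rig import manip,viewer
from h import *
import cv2
o=manip.get_obs(); print({k:np.round(o[k],4).tolist() for k in('time','tcp_pos','opening','finger_force','ft_force')},to(o,(-152,0,90)))
c=viewer.read_camera("scene"); cv2.imwrite("pics/s1.png",cv2.resize(c["img"][150:350,220:440,::-1],None,fx=3,fy=3))
```

```text
{'time': 4.15, 'tcp_pos': [0.3851, -0.3135, 0.102], 'opening': 0.0344, 'finger_force': 0.0, 'ft_force': [0.1684, -0.6342, 0.416]} (array([ 7. , -3.1, 11.9]), np.float64(0.43))
```

View pics/s1.png

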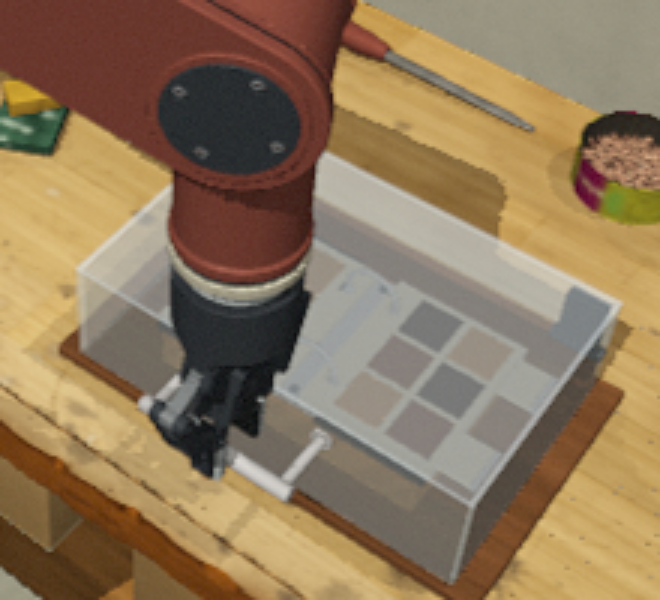

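Request:
move_arm --motion '[[[40, 7, -3, 0, 0], [40, 7, -3, 10, 0], [40, 7, -3, 20, 0], [40, 7, -3, 20, 0], [0, 7, -3, 20, 0], [0, 7, -3, 20, 0], [0, 7, -3, 20, 0], [0, 7, -3, 20, 0], [0, 7, -3, 20, 0]]]'

```text
time: 4.95
tcp_pos: [0.38, -0.3061, 0.0799]
tcp_rot: [0.599, 0.801, 0.001, 0.0]
ft_force: [5.7, 2.2, -5.7]
opening: 0.0101
finger_force: 58.3
```

Request:
move_arm --motion '[[[0, 0, 2, -13, 0], [0, 0, 5, -25, 0], [0, 0, 8, -37, 0], [0, 0, 12, -49, 0], [0, 0, 16, -61, 0], [0, 0, 22, -73, 0], [0, 0, 27, -84, 0], [0, 0, 34, -95, 0], [0, 0, 40, -106, 0], [0, 0, 48, -117, 0], [0, 0, 55, -127, 0], [0, 0, 64, -136, 0]]]'

```text
time: 5.95
tcp_pos: [0.44, -0.2886, 0.2177]
tcp_rot: [0.599, 0.801, -0.001, -0.001]
ft_force: [-10.6, -0.7, 3.2]
opening: 0.0099
finger_force: 59.0
```

Request:
move_arm --motion '[[[0, 0, 9, -9, 0], [0, 0, 18, -18, 0], [0, 0, 27, -26, 0], [0, 0, 38, -34, 0], [0, 0, 48, -41, 0], [0, 0, 59, -48, 0], [0, 0, 70, -54, 0], [0, 0, 81, -60, 0], [0, 0, 93, -65, 0], [0, 0, 105, -69, 0], [0, 0, 117, -73, 0], [0, 0, 129, -77, 0]]]'

```text
time: 6.95
tcp_pos: [0.5657, -0.2519, 0.2968]
tcp_rot: [0.599, 0.801, 0.0, 0.002]
ft_force: [0.1, -0.8, -0.4]
opening: 0.01
finger_force: 60.6
```

Request:
move_arm --motion '[[[0, 0, 0, 0, 0], [35, 0, 0, 0, 0], [35, 0, 0, 0, 0], [35, 0, 0, -15, 0], [35, 0, 0, -40, 0], [35, 0, -10, -80, 0], [35, 0, -50, -80, 0], [35, 0, -90, -80, 0], [35, 0, -130, -80, 0], [55, 0, -170, -80, 0], [55, 0, -200, -80, 0], [55, 0, -200, -80, 0]]]'

```text
time: 7.95
tcp_pos: [0.3682, -0.3101, 0.3737]
tcp_rot: [0.6, 0.8, -0.001, -0.0]
ft_force: [-0.3, 0.3, -0.0]
opening: 0.0474
finger_force: 0.0
```

Run:
```python
from rig import manip,viewer
from h import *
import cv2
c=viewer.read_camera("scene"); cv2.imwrite("pics/s2.png",c["img"][:,:,::-1])
o=manip.get_obs(); print(o['time'],o['tcp_pos'],to(o,(-42,-130,130)))
```

```text
8.0 [ 0.37023829 -0.30959318  0.37378424] (array([-130.9,  119.5,  244. ]), np.float64(0.19))
```

View pics/s2.png

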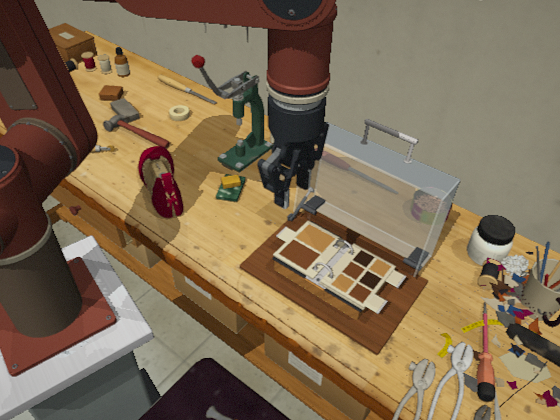

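Request:
move_arm --motion '[[[68, -26, 24, 0, 0], [68, -52, 48, 0, 0], [68, -78, 72, 0, 0], [68, -104, 96, 0, 0], [68, -131, 119, 0, 0], [68, -131, 119, 40, 0], [68, -131, 119, 80, 0], [68, -131, 119, 120, 0], [68, -131, 119, 160, 0], [68, -131, 119, 200, 0], [68, -131, 119, 230, 0], [68, -131, 119, 244, 0]]]'

```text
time: 9.0
tcp_pos: [0.5219, -0.3977, 0.1228]
tcp_rot: [0.598, 0.801, 0.001, -0.004]
ft_force: [-0.4, 0.8, -1.3]
opening: 0.0579
finger_force: 0.0
```

Run:
```python
from rig import manip,viewer
from h import *
import cv2
c=viewer.read_camera("wrist"); 
o=manip.get_obs(); print(o['time'],o['tcp_pos'],o['opening'],to(o,(-42,-130,70)))
im=c["img"][:,:,::-1].copy()
for X in((-60,-140,58),(-24,-140,58),(-24,-112,58),(-60,-112,58),(-65,-112,58)):
    v=R.from_quat(c["orientation"]).inv().apply(case2w(P,X)[0]-c["eye"]); r=np.hypot(v[0],v[1]); t=np.arctan2(r,v[2])*c["fx"]
    u,w=c["cx"]+t*v[0]/r,c["cy"]+t*v[1]/r; print(X,u,w); cv2.circle(im,(int(round(u)),int(round(w))),1,(0,255,0),-1)
cv2.imwrite("pics/w2.png",cv2.resize(im[140:400,180:480],None,fx=2.3,fy=2.3,interpolation=cv2.INTER_NEAREST))
```

```text
9.05 [ 0.52151894 -0.39747133  0.12189342] 0.058281526714971874 (array([-5.1, -0.9, 51.9]), np.float64(0.45))
(-60, -140, 58) 248.95062941594657 257.2705080640116
(-24, -140, 58) 303.8087746488372 257.7622637691212
(-24, -112, 58) 305.3969726939396 217.5368929992855
(-60, -112, 58) 247.80071424153888 217.0586533167783
(-65, -112, 58) 239.87385138992101 216.98069951939266
```

View pics/w2.png

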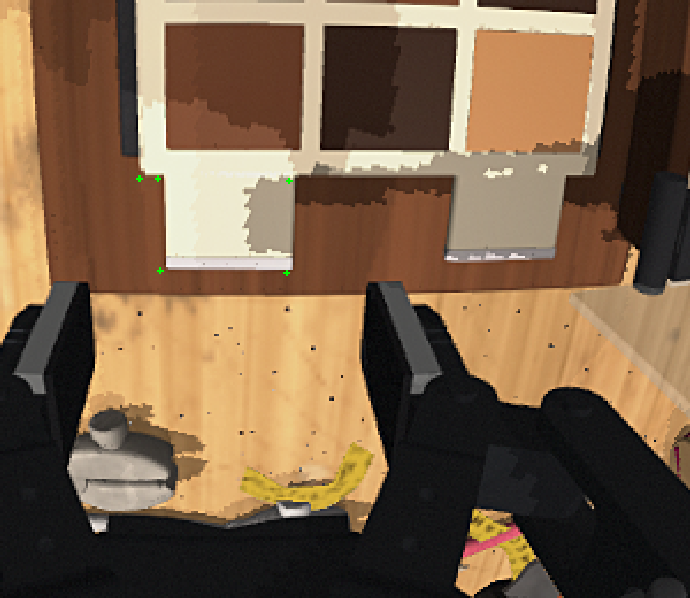

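Request:
move_arm --motion '[[[68, -5, 1, 0, 0], [68, -5, 1, 20, 0], [68, -5, 1, 40, 0], [68, -5, 1, 59, 0], [68, -5, 1, 59, 0], [0, -5, 1, 59, 0], [0, -5, 1, 59, 0], [0, -5, 1, 59, 0], [0, -5, 1, 59, 0]]]'

```text
time: 9.8
tcp_pos: [0.5274, -0.4067, 0.0733]
tcp_rot: [0.599, 0.801, -0.0, 0.002]
ft_force: [0.2, -0.5, 2.4]
opening: 0.0102
finger_force: 1.2
```

Run:
```python
from rig import manip,viewer
from h import *
o=manip.get_obs(); print(o['time'],o['tcp_pos'],o['opening'],to(o,(-42,-130,63)))
r=130.1
for a in np.radians(np.arange(0,184,5)): print(int(round(np.degrees(a))),(130-r*np.cos(a-.031)).round(), (-4-r*np.sin(a-.031)).round(),end=' | ')
```

```text
9.8 [ 0.52744895 -0.4066796   0.07332717] 0.01018310758599291 (array([ 5.9, -4.3, 10.3]), np.float64(0.42))
0 -0.0 0.0 | 5 0.0 -11.0 | 10 1.0 -23.0 | 15 3.0 -34.0 | 20 6.0 -45.0 | 25 10.0 -55.0 | 30 15.0 -66.0 | 35 21.0 -75.0 | 40 28.0 -84.0 | 45 35.0 -93.0 | 50 43.0 -101.0 | 55 52.0 -108.0 | 60 61.0 -115.0 | 65 71.0 -120.0 | 70 82.0 -125.0 | 75 92.0 -129.0 | 80 103.0 -131.0 | 85 115.0 -133.0 | 90 126.0 -134.0 | 95 137.0 -134.0 | 100 149.0 -133.0 | 105 160.0 -131.0 | 110 171.0 -128.0 | 115 181.0 -124.0 | 120 192.0 -119.0 | 125 201.0 -113.0 | 130 210.0 -106.0 | 135 219.0 -99.0 | 140 227.0 -91.0 | 145 234.0 -82.0 | 150 241.0 -73.0 | 155 246.0 -63.0 | 160 251.0 -52.0 | 165 255.0 -42.0 | 170 257.0 -31.0 | 175 259.0 -19.0 | 180 260.0 -8.0 |
```

Request:
move_arm --motion '[[[68, 0, 0, -10, 0], [68, 0, 0, -10, 0], [68, 6, -3, -10, 0], [68, 6, -3, -10, 0], [68, 6, -3, -10, 0], [68, 6, -3, -10, 0], [68, 6, -3, -10, 0]]]'

```text
time: 10.38
tcp_pos: [0.5213, -0.4001, 0.08]
tcp_rot: [0.599, 0.801, 0.0, -0.0]
ft_force: [0.4, -0.1, -1.4]
opening: 0.0583
finger_force: 0.0
```

Run:
```python
from rig import manip,viewer
from h import *
o=manip.get_obs(); print(o['time'],o['tcp_pos'],o['opening'],to(o,(-40.3,-130,63)))
```

```text
10.3833 [ 0.52126448 -0.40010801  0.07997253] 0.05828059926263379 (array([-2.2,  1.5, 17. ]), np.float64(0.42))
```

Request:
move_arm --motion '[[[68, -2, 1, 8, 0], [68, -2, 1, 17, 0], [68, -2, 1, 17, 0], [68, -2, 1, 17, 0], [68, -2, 1, 17, 0], [30, -2, 1, 17, 0], [30, -2, 1, 17, 0], [30, -2, 1, 17, 0], [30, -2, 1, 17, 0]]]'

```text
time: 11.13
tcp_pos: [0.5233, -0.4021, 0.0641]
tcp_rot: [0.599, 0.801, -0.0, 0.001]
ft_force: [-0.8, 1.0, 2.5]
opening: 0.0338
finger_force: 59.3
```

Run:
```python
from rig import manip,viewer
from h import *
o=manip.get_obs(); print(o['time'],o['tcp_pos'],o['opening'],o['finger_force'],to(o,(-40.3,-130,63)))
```

```text
11.1333 [ 0.52334441 -0.40214262  0.06406556] 0.033814919045145886 59.34343993663788 (array([0.4, 0.1, 1.1]), np.float64(0.42))
```

Request:
move_arm --motion '[[[30, 0, 0, -6, 0], [30, 0, 0, -11, 0], [30, 1, 0, -17, 0], [30, 1, 0, -23, 0], [30, 2, 0, -28, 0], [30, 3, 0, -34, 0], [30, 5, 0, -40, 0], [30, 6, 0, -45, 0], [30, 8, 0, -50, 0], [30, 10, 0, -55, 0], [30, 10, 0, -55, 0], [30, 10, 0, -55, 0]]]'

```text
time: 12.13
tcp_pos: [0.5202, -0.3923, 0.1186]
tcp_rot: [0.599, 0.801, -0.0, 0.0]
ft_force: [-0.8, 1.3, -5.0]
opening: 0.0336
finger_force: 62.8
```

Run:
```python
from rig import manip,viewer
from h import *
import cv2
o=manip.get_obs(); print(o['time'],o['tcp_pos'],o['opening'],o['finger_force'],to(o,(-40.3,-130,63)),o['ft_force'])
a=viewer.read_camera("scene")["img"][220:360,230:430,::-1];b=viewer.read_camera("top")["img"][140:280,255:410,::-1]
cv2.imwrite("pics/s3.png",np.hstack([cv2.resize(x,(400,300),interpolation=cv2.INTER_CUBIC) for x in(a,b)]))
```

```text
12.1333 [ 0.5202221  -0.39226019  0.11862868] 0.0336163413607361 62.825929500976656 (array([-10. ,   0.3,  55.6]), np.float64(0.43)) [-0.75142796  1.32320061 -5.04182908]
```

View pics/s3.png

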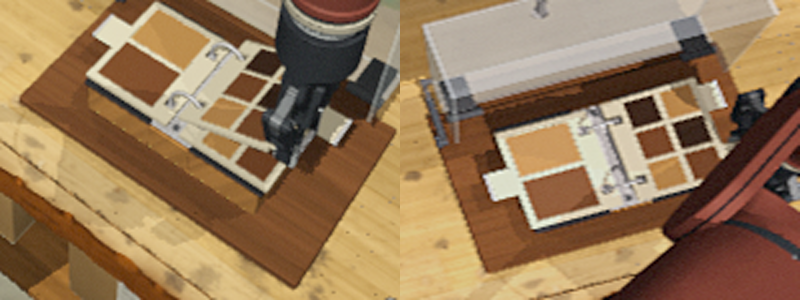

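Request:
move_arm --motion '[[[30, 5, 0, -11, 0], [30, 11, 0, -20, 0], [30, 18, 0, -29, 0], [30, 25, 0, -38, 0], [30, 33, 0, -46, 0], [30, 42, 0, -53, 0], [30, 51, 0, -60, 0], [30, 61, 0, -65, 0], [30, 72, 0, -70, 0], [30, 82, 0, -74, 0], [30, 93, 0, -76, 0], [30, 105, 0, -78, 0]]]'

```text
time: 13.23
tcp_pos: [0.491, -0.2907, 0.1967]
tcp_rot: [0.599, 0.801, 0.0, 0.001]
ft_force: [6.9, 0.3, -11.5]
opening: 0.031
finger_force: 59.6
```

Run:
```python
from rig import manip,viewer
from h import *
import cv2
o=manip.get_obs(); print(o['time'],o['tcp_pos'],o['opening'],o['finger_force'],to(o,(-40.3,-130,63)),o['ft_force'])
a=viewer.read_camera("scene")["img"][190:340,220:420,::-1];b=viewer.read_camera("top")["img"][140:280,255:410,::-1]
cv2.imwrite("pics/s4.png",np.hstack([cv2.resize(x,(400,300),interpolation=cv2.INTER_CUBIC) for x in(a,b)]))
```

```text
13.2333 [ 0.49102427 -0.29067716  0.19670308] 0.03096439289700944 59.616685481742024 (array([-115.5,   -0.8,  133.8]), np.float64(0.43)) [  6.93801491   0.32535443 -11.48833027]
```

View pics/s4.png

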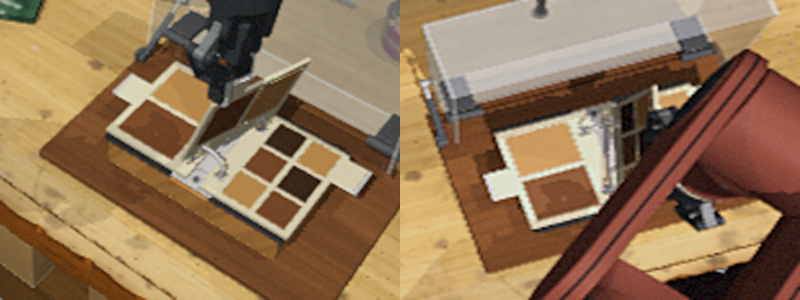

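Request:
move_arm --motion '[[[30, 0, 0, 2, 0], [30, 0, 0, 4, 0], [30, 0, 0, 4, 0], [30, 0, 0, 4, 0]]]'

```text
time: 13.67
tcp_pos: [0.4907, -0.2924, 0.1929]
tcp_rot: [0.599, 0.801, -0.0, 0.001]
ft_force: [2.6, -0.0, -1.8]
opening: 0.031
finger_force: 59.2
```

Request:
move_arm --motion '[[[30, 7, 0, 0, 0], [30, 13, 0, 0, 0], [30, 20, 0, 0, 0], [30, 26, 0, 0, 0], [30, 33, 0, 1, 0], [30, 39, 0, 2, 0], [30, 46, 0, 3, 0], [30, 52, 0, 5, 0], [30, 58, 0, 7, 0], [30, 65, 0, 10, 0], [30, 65, 0, 10, 0], [30, 65, 0, 10, 0]]]'

```text
time: 14.67
tcp_pos: [0.4717, -0.2288, 0.182]
tcp_rot: [0.598, 0.801, -0.0, -0.0]
ft_force: [-1.0, 0.3, 0.2]
opening: 0.0255
finger_force: 0.0
```

Run:
```python
from rig import manip,viewer
from h import *
import cv2
o=manip.get_obs(); print(o['time'],o['tcp_pos'],o['opening'],o['finger_force'],to(o,(-40.3,0,68)),o['ft_force'])
# leaf angle check numerically: compare projected front edge of leaf in scene image along candidate angles
c=viewer.read_camera("scene")["img"]; cv2.imwrite("pics/s5.png",c[:,:,::-1])
c0=cv2.imread("pics/s2.png")[:,:,::-1].astype(int)
for a in range(60,150,10):
    t=np.radians(a); pts=[(-65,-r*np.cos(t),60+r*np.sin(t)) for r in(40,60,80,100)]
    q=proj("scene",case2w(P,pts)).round().astype(int)
    print(a,[ (c[v,u].tolist(), int(abs(c[v,u].astype(int)-c0[v,u]).sum())) for u,v in q])
```

```text
14.6667 [ 0.47171556 -0.22879357  0.18201222] 0.025469585804384666 0.0 (array([-50.6,   1.5, 114. ]), np.float64(0.45)) [-0.98557661  0.32966153  0.16953015]
60 [([203, 198, 183], 21), ([180, 171, 144], 12), ([207, 198, 168], 8), ([208, 198, 171], 11)]
70 [([192, 189, 184], 6), ([159, 154, 151], 9), ([185, 183, 179], 4), ([189, 186, 182], 12)]
80 [([214, 207, 176], 5), ([210, 202, 171], 3), ([207, 198, 169], 5), ([208, 198, 170], 9)]
90 [([218, 211, 181], 11), ([214, 207, 178], 9), ([199, 183, 151], 9), ([177, 130, 70], 11)]
100 [([137, 134, 132], 9), ([119, 70, 36], 13), ([209, 202, 177], 16), ([176, 131, 71], 9)]
110 [([220, 214, 186], 10), ([121, 74, 41], 5), ([204, 196, 167], 10), ([184, 138, 76], 6)]
120 [([119, 71, 36], 4), ([122, 75, 40], 8), ([118, 69, 35], 8), ([186, 140, 77], 9)]
130 [([119, 70, 42], 5), ([122, 75, 43], 5), ([120, 74, 40], 5), ([214, 207, 178], 10)]
140 [([122, 72, 44], 5), ([120, 72, 38], 9), ([121, 72, 37], 7), ([215, 209, 180], 9)]
```

Request:
move_arm --motion '[[[68, 0, 0, -30, 0], [68, -35, 0, -30, 0], [68, -70, 0, -30, 0], [68, -105, 0, -30, 0], [68, -140, 0, -30, 0], [68, -178, 0, -30, 0], [68, -178, 1, 10, 0], [68, -178, 1, 45, 0], [68, -178, 1, 58, 0], [68, -178, 1, 58, 0], [68, -178, 1, 58, 0], [68, -178, 1, 58, 0]]]'

```text
time: 15.72
tcp_pos: [0.5245, -0.4005, 0.1269]
tcp_rot: [0.599, 0.801, -0.0, 0.002]
ft_force: [-0.6, -0.5, 1.4]
opening: 0.0582
finger_force: 0.0
```

Run:
```python
from rig import manip,viewer
from h import *
import cv2
c=viewer.read_camera("wrist"); o=manip.get_obs(); print(o['time'],o['tcp_pos'],o['opening'],to(o,(-40.3,-127,60)))
im=c["img"]; cv2.imwrite("pics/w3.png",im[:,:,::-1])
W=R.from_quat(c["orientation"])
def px(X):
    v=W.inv().apply(case2w(P,X)[0]-c["eye"]); r=np.hypot(v[0],v[1]); t=np.arctan2(r,v[2])*c["fx"]; return c["cx"]+t*v[0]/r,c["cy"]+t*v[1]/r
# rectify the plane z=58 (1 px = 1 mm): rows y -100..-150, cols x -80..80
xs=np.arange(-80,81,1);ys=np.arange(-100,-151,-1)
m=np.array([[px((x,y,58)) for x in xs] for y in ys],np.float32)
r=cv2.remap(im,m[...,0],m[...,1],cv2.INTER_LINEAR)
np.set_printoptions(linewidth=250)
s=r[...,2].astype(int)  # blue: tab bright
print('x',xs[::4]); 
for i in range(0,51,4): print(ys[i],s[i,::4])
```

```text
15.7667 [ 0.52482059 -0.40070239  0.12747803] 0.058117793135295054 (array([ 2.7, -1.9, 67.5]), np.float64(0.45))
x [-80 -76 -72 -68 -64 -60 -56 -52 -48 -44 -40 -36 -32 -28 -24 -20 -16 -12  -8  -4   0   4   8  12  16  20  24  28  32  36  40  44  48  52  56  60  64  68  72  76  80]
-100 [ 41  44  44 100 216  55  56  57  55  54  56  57  57  58 168  22  22  23  22  23  39  38  40  39 210 185  96  95  94  93  92  91  91  89 102 200  27  21  22  21  11]
-104 [ 43  45  44 108 216 212 214 187 182 165 174 161 169 171 161  96 106  76 100  82  92  79  84  70 215 197  97  90  90  90  87  87  89  77  54 126  16  20  21  21  10]
-108 [ 42  45  45  94 216 217 219 218 206 208 210 208 209 209 215 166 168 166 173 212 211 210 210 209 213 134 133 131 132 131 129 131 130 127 128 128  15  19  22  21  10]
-112 [ 41  44  43  43  44 216 218 218 207 209 209 208 209 179   9  15  17  17  20  30  24  33  38  44  45  52 123 132 132 146 217 130 128 129 127  98  20  20  23  21  10]
-116 [ 41  44  45  43  48 216 217 218 207 207 208 207 209 126  25  28  26  28  28  25  23  27  32  29  30  30 122 133 133 131 130 129 1
[... 580 characters left out ...]
16 217 207 206 205 208 210 126  42  44  45  44  43  42  42  47  50  51  49  48 104 124 122 120 119 121 119 120 120  44  43  46  47  27  43]
-136 [ 44  45  45  43  34 219 216 216 198 197 204 200 202 128  40  46  45  44  42  42  42  47  51  51  49  48 103 100  96  91  70  75  75  71  71  43  44  45  48  45  44]
-140 [38 46 46 45 46 45 38 32 30 35 40 34 48 46 40 44 46 44 42 42 42 46 50 51 50 48 45 44 49 45 43 48 43 41 46 45 43 47 47 46 43]
-144 [37 46 47 46 46 50 46 46 45 48 48 41 47 43 41 47 47 43 43 42 43 48 51 51 50 45 45 45 50 44 44 48 43 44 44 46 45 46 47 46 43]
-148 [52 44 45 47 49 51 45 43 40 49 50 45 49 46 49 62 64 59 64 63 66 72 80 70 59 61 61 75 80 75 64 67 77 79 70 67 64 72 70 87 88]
```

Request:
move_arm --motion '[[[68, 4, -4, 20, 0], [68, 4, -4, 40, 0], [68, 4, -4, 50, 0], [68, 4, -4, 50, 0], [68, 4, -4, 50, 0], [68, 4, -4, 50, 0]]]'

```text
time: 16.27
tcp_pos: [0.5194, -0.3978, 0.0763]
tcp_rot: [0.599, 0.801, -0.0, 0.001]
ft_force: [-0.3, -0.2, 0.6]
opening: 0.0582
finger_force: 0.0
```

Run:
```python
from rig import manip
from h import *
o=manip.get_obs(); print(o['tcp_pos'],to(o,(-43,-126,60)))
```

```text
[ 0.51944921 -0.39780687  0.07628897] (array([-0.8, -0.1, 16.3]), np.float64(0.44))
```

Request:
move_arm --motion '[[[68, -1, 0, 8, 0], [68, -1, 0, 16, 0], [68, -1, 0, 16, 0], [68, -1, 0, 16, 0], [68, -1, 0, 16, 0], [30, -1, 0, 16, 0], [30, -1, 0, 16, 0], [30, -1, 0, 16, 0], [30, -1, 0, 16, 0], [30, -1, 0, 16, 0]]]'

```text
time: 17.1
tcp_pos: [0.5189, -0.3982, 0.0589]
tcp_rot: [0.599, 0.801, -0.0, 0.0]
ft_force: [-0.8, 1.3, 3.9]
opening: 0.0337
finger_force: 59.5
```

Run:
```python
from rig import manip
from h import *
o=manip.get_obs(); print(o['tcp_pos'],o['opening'],to(o,(-43,-126,60)))
for k in range(4,184,4):
    a=np.radians(k); r=126-2.5*min(1,k/20)
    print(k,round(126-r*np.cos(a)),round(-4-r*np.sin(a)),end=' | ')
```

```text
[ 0.51888481 -0.39818973  0.05889889] 0.03373992251835342 (array([-0.7,  0.6, -1.1]), np.float64(0.43))
4 1 -13 | 8 2 -21 | 12 4 -30 | 16 7 -38 | 20 10 -46 | 24 13 -54 | 28 17 -62 | 32 21 -69 | 36 26 -77 | 40 31 -83 | 44 37 -90 | 48 43 -96 | 52 50 -101 | 56 57 -106 | 60 64 -111 | 64 72 -115 | 68 80 -119 | 72 88 -121 | 76 96 -124 | 80 105 -126 | 84 113 -127 | 88 122 -127 | 92 130 -127 | 96 139 -127 | 100 147 -126 | 104 156 -124 | 108 164 -121 | 112 172 -119 | 116 180 -115 | 120 188 -111 | 124 195 -106 | 128 202 -101 | 132 209 -96 | 136 215 -90 | 140 221 -83 | 144 226 -77 | 148 231 -69 | 152 235 -62 | 156 239 -54 | 160 242 -46 | 164 245 -38 | 168 247 -30 | 172 248 -21 | 176 249 -13 | 180 250 -4 |
```

Request:
move_arm --motion '[[[30, 0, 0, -6, 0], [30, 1, 0, -13, 0], [30, 2, 0, -21, 0], [30, 4, 0, -30, 0], [30, 7, 0, -38, 0], [30, 10, 0, -46, 0], [30, 13, 0, -54, 0], [30, 17, 0, -62, 0], [30, 21, 0, -69, 0], [30, 26, 0, -77, 0], [30, 31, 0, -83, 0], [30, 31, 0, -83, 0]]]'

```text
time: 18.1
tcp_pos: [0.5102, -0.3681, 0.143]
tcp_rot: [0.598, 0.801, -0.0, 0.001]
ft_force: [0.8, -2.3, -6.3]
opening: 0.0339
finger_force: 75.5
```

```bash
cat > ang.py <<'E'
from rig import manip,viewer
from h import *
import cv2,sys
o=manip.get_obs(); d=to(o,(-43,0,64))[0]; print(o['time'],'case y,z rel axis',-d[0],d[2]*-1,'open',o['opening'],'F',o['finger_force'],o['ft_force'].round(1))
# leaf angle: brightest line (leaf's cream front edge) from ring to r=105 at x=-65, in the scene view
n="scene"; c=viewer.read_camera(n)["img"]; cv2.imwrite(f"pics/a{o['time']:.2f}.png",c[:,:,::-1])
g=np.abs(c.astype(int)-cv2.imread("pics/s2.png")[:,:,::-1].astype(int)).sum(2).astype(np.float32)
res=[]
for a in range(0,184,4):
    t=np.radians(a); X=[(x,-r*np.cos(t),60+r*np.sin(t)) for r in range(30,105,5) for x in range(-60,61,10)]
    q=proj(n,case2w(P,X)).astype(np.float32); res.append((int((cv2.remap(g,q[:,:1],q[:,1:],1)>60).mean()*100),a))
print(res)
E
python3 ang.py
```

```text
18.1 case y,z rel axis -94.2 -78.8 open 0.03387503866686382 F 75.52769950591028 [ 0.8 -2.3 -6.3]
[(71, 0), (67, 4), (69, 8), (70, 12), (74, 16), (77, 20), (80, 24), (80, 28), (86, 32), (86, 36), (88, 40), (89, 44), (90, 48), (93, 52), (94, 56), (92, 60), (94, 64), (77, 68), (61, 72), (60, 76), (51, 80), (34, 84), (23, 88), (14, 92), (9, 96), (7, 100), (5, 104), (3, 108), (3, 112), (2, 116), (1, 120), (0, 124), (0, 128), (0, 132), (0, 136), (0, 140), (0, 144), (0, 148), (0, 152), (0, 156), (0, 160), (0, 164), (0, 168), (0, 172), (0, 176), (0, 180)]
```

Request:
move_arm --motion '[[[30, 6, 0, -7, 0], [30, 12, 0, -13, 0], [30, 19, 0, -18, 0], [30, 26, 0, -23, 0], [30, 33, 0, -27, 0], [30, 41, 0, -31, 0], [30, 41, 0, -31, 0]]]'

```text
time: 18.73
tcp_pos: [0.4986, -0.328, 0.1742]
tcp_rot: [0.598, 0.801, 0.0, 0.001]
ft_force: [-0.1, -2.9, -3.4]
opening: 0.0341
finger_force: 68.4
```

Request:
move_arm --motion '[[[30, 8, 0, -3, 0], [30, 16, 0, -5, 0], [30, 24, 0, -7, 0], [30, 33, 0, -9, 0], [30, 33, 0, -9, 0]]]'

```text
time: 19.15
tcp_pos: [0.4895, -0.297, 0.1831]
tcp_rot: [0.599, 0.801, -0.0, 0.001]
ft_force: [0.7, -4.0, 0.4]
opening: 0.0336
finger_force: 60.3
```

```bash
python3 ang.py|head -1
```

```text
19.15 case y,z rel axis -20.2 -119.1 open 0.03355444585018013 F 60.31476352599611 [ 0.7 -4.   0.4]
```

Request:
move_arm --motion '[[[30, 6, 0, -1, 0], [30, 12, 0, -2, 0], [30, 18, 0, -2, 0], [30, 24, 0, -2, 0], [30, 31, 0, -1, 0], [30, 37, 0, -1, 0], [30, 37, 0, -1, 0]]]'

```text
time: 19.78
tcp_pos: [0.4794, -0.2604, 0.182]
tcp_rot: [0.598, 0.802, 0.001, 0.001]
ft_force: [5.9, -2.0, -4.7]
opening: 0.0319
finger_force: 59.8
```

```bash
python3 ang.py|head -1
```

```text
19.7833 case y,z rel axis 18.1 -118.0 open 0.03193519182037352 F 59.76661539170891 [ 5.9 -2.  -4.7]
```

Request:
move_arm --motion '[[[30, 0, 0, 2, 0], [30, 0, 0, 4, 0], [30, 0, 0, 6, 0], [30, 0, 0, 6, 0]]]'

```text
time: 20.17
tcp_pos: [0.4802, -0.2617, 0.1783]
tcp_rot: [0.598, 0.801, 0.001, 0.002]
ft_force: [3.4, 1.3, 7.9]
opening: 0.0321
finger_force: 58.7
```

Run:
```python
from rig import manip,viewer
from h import *
import cv2
o=manip.get_obs(); print(o['time'],o['opening'],o['finger_force'],o['ft_force'].round(1),to(o,(-43,0,64)))
c=viewer.read_camera("wrist"); im=c["img"]; cv2.imwrite("pics/w4.png",im[:,:,::-1])
# coarse grey dump of lower-middle of the wrist picture (tab + finger region)
b=cv2.cvtColor(im,cv2.COLOR_RGB2GRAY)[160:400:6,170:400:4]
for i,r in enumerate(b): print(160+6*i,''.join(" .:-=+*#%@"[v*10//256] for v in r))
```

```text
20.1667 0.03214346976482691 58.67700865957886 [3.4 1.3 7.9] (array([-16.4,  -0.4, 114.3]), np.float64(0.45))<stdin>:8: RuntimeWarning: overflow encountered in scalar multiply
Traceback (most recent call last):
OverflowError: Python integer 256 out of bounds for uint8
```

Run:
```python
import cv2
b=cv2.imread("pics/w4.png",0)[120:390:5,190:370:2].astype(int)
for i,r in enumerate(b): print(120+5*i,''.join(" .:-=+*#%@"[v*10//256] for v in r))
```

```text
120 @@@@@%@%%#----------------.::.+@@@@@------------------------------====-@@@@###############
125 @%@@%%@%%%----------------.::.*@@@@@-----------------------------=====-@@@@###############
130 @@@@%%@%%%-==-------------..::+@@@@@---------------------------========@@@@###############
135 @@@@%%%%%%-===------------::::#@@@@@-------------------------=========-@@@@###############
140 @@@@%%@%%@-===-------==---::::+@@@@@------------------------===========@@@@###############
145 @@@@%%@@%@-===------==----:::.=@@@@@===------------=-------===========+@@@@###############
150 @@@@%%%@%%-===------==----:::.:@@@@@----------------==================+@@@@###############
155 @@@@%%%@%%-===------==----:.:.:@@@@@---------------===================+@@@%###############
160 @@@@%%%%%%=-==------=-----::.. @@@@@------------======================*@@@################
165 @@@@%%%%%%+-===-----==----:.:. @@@@@-----------=======================@@@@%###############
170 @%%@%%%%%%*-==------=------..: @@@@@----------------==================@@@@%###############
175 @@@@@%%%%%*-===-----=------... @@@@@:--------------
[... 3329 characters left out ...]
%%%%%%%%%%%%   .  ...... ..  .. ...
355 ..    .    ..  . ..... %#%%%%%##%%%#%%%#%%%%%%%%%%%%%%%%%%%%%%%%#%- .... ...     .  . ....
360 %% . . .     ..  .     #%%%%%%%%%%%%%%%####%%%%%%%%%%%%%%%%%%%%##%   ......   ..   ... :%%
365 %# . ..... . .... . .            -+#%%%%%%%%%%%%%%%%@@#+.           .    .    .  ....  .##
370 ** .   .. ........  ...   ....  . .  ..           . ..             . .  . . . . . .  . .##
375 .*  . . .. ....  .. . .                           .              .. ..  ......   .. .   ##
380 :.     ... . . .. .  . ..   .       ..  .  .   .... .             .  ..  . . . . ..  .  ##
385 %-  ..  . ...  .       .   .      . . . .  .   ... ...           .   .   . ..    ..     %#
```

Request:
move_arm --motion '[[[30, 0, 0, -3, 0], [30, 0, 0, -3, -5], [30, 0, 0, -3, -10], [30, 0, 0, -3, -15], [30, 0, 0, -3, -20], [30, 0, 0, -3, -20]]]'

```text
time: 20.72
tcp_pos: [0.478, -0.2613, 0.1798]
tcp_rot: [0.449, 0.894, 0.0, -0.001]
ft_force: [-1.3, -0.4, 6.8]
opening: 0.0255
finger_force: 2.9
```

```bash
cat > dump.py <<'E'
from rig import manip,viewer
from h import *
import cv2
o=manip.get_obs(); M=R.from_quat(o['tcp_rot']).as_matrix(); c,s=np.cos(P[2]),np.sin(P[2]); q=o['tcp_pos']-[P[0],P[1],0]
print(o['time'],'case xyz',(1000*np.array([c*q[0]+s*q[1],-s*q[0]+c*q[1],q[2]])).round(1),'open',round(o['opening'],4),round(o['finger_force'],1),o['ft_force'].round(1))
b=cv2.cvtColor(viewer.read_camera("wrist")["img"],cv2.COLOR_RGB2GRAY)
import sys
r0,r1,c0,c1,dr,dc=map(int,sys.argv[1:])
for i,r in enumerate(b[r0:r1:dr,c0:c1:dc].astype(int)): print(r0+dr*i,''.join(" .:-=+*#%@"[v*10//256] for v in r))
E
python3 dump.py 185 350 190 410 5 2
```

```text
20.7167 case xyz [-45.1  17.5 179.8] open 0.0255 2.9 [-1.3 -0.4  6.8]
185 @@@%%%%%%%%#--==---------------::::.@@@@@#=------------------===============-@@@@##################***********
190 @@@%%%%%%%@--==----------------#*@@@@@@@@@@@@@@%*::-----------==============@@@@################*#####********
195 %@%%%%%%%%--==----------------*+@@@@@@=@@+@+%@@@@@@@@@%*:---------========-@@@@####################*###*******
200 @@%%%%%%%=-==----------------**@@@@@%*====++++====#@@@@@@@@@@%+:-----====-@@@@#####################***#*******
205 @%%%%%%%*-==----------------+*@@@@@@+=======++*:-===-++%#%@@@@@@@@@@%+::=@@@@######################*#*#******@
210 @%%@%%%%--=----------------=*%@@@@@**===:-=====:===-+++++++++++@@@@@@@%%%%@@#######################**#******@%
215 %%%@%%#--==----------------**@@@*-=*====::::-==-+-=++++++++++++++++=%+%@%%%%%@@@@@##*###########*##*#******@%%
220 %%@%%%+-==----------------#*%@@@*-*+====:::::::-=@@#+=++++++++++++++++++===*@@@%@@@@@@@@@###########*#***#%%%@
225 %%%%%#------------------:#+*=+**%**-===:::::::::::-=-====+++++++++++++++++++++++=%#@#%#*%@@@@@@%#**++#-+*%
[... 2056 characters left out ...]
     ....   . .  =
320         ............  .  . .. .==-+@@*-***@@@%------------=  .  ......  . .                   .        ..     
325        ... ....    .  .    .. @@==@@-:::::=*+****+---------  .  ... .. ....                                .  
330      .:...               . .. *@@@@@@@@@#-....+******=-----: .                    ...          .    . .       
335 ........  ...............  -..--------:#@@@@@@@@@%++****+=-:... .................................       .     
340 .........................  -----------------==--=%@@@@+++++*=-= ...................................   .      .
345 ..........  ............. -----------------=======-=-=@@@@++*@@:.................  ...................
```

Request:
move_arm --motion '[[[30, 0, 0, -2, -7], [30, 0, 0, -2, -14], [30, 0, 0, -2, -21], [30, 0, 0, -2, -28], [30, 0, 0, -2, -35], [30, 0, 0, -2, -35]]]'

```text
time: 21.27
tcp_pos: [0.4776, -0.2608, 0.1805]
tcp_rot: [0.16, 0.987, 0.001, -0.001]
ft_force: [-0.5, -0.7, -0.3]
opening: 0.0259
finger_force: 0.0
```

```bash
python3 dump.py 175 370 170 430 5 2
```

```text
21.2667 case xyz [-45.4  18.1 180.5] open 0.0259 0.0 [-0.5 -0.7 -0.3]
175 #%%%%%####%+:-----------:---------------::::-----.::::..:+%%%%%%%%#::::::----------------------------------%@@@@@@@@@@@@@@@@@@@@#%
180 ########=:----------:----------------:::------+*+*%..=%%%%%%%%%=::::::::::-----------------------------------@@@@@@@@@@@@@@@@@@@@%
185 ###%*-----------::-------------::::::-----+*++%@%*%@@%%%%%%=:::::::::::::------------------------------------:@@@@@@@@@@@@@@@@@@@@
190 #+:----------::-------------:::::-----=**-#%%#*@@@@@@%%%%%%#::::::::::::---------------------------------------=@@@@@@@@@@@@@@@@@@
195 ---------::-------------::::------=**=*@%%%%@@@@@@@++:+=@%%%%+:::::::::-------------------------------------:%@@@@@@@@@@@@@@@@@@+.
200 ------::------------:::::------+*++@@%%%@#*@%%@@@@+++--++=@%%%%=:::::::----------------------------------*@@@@@#**@@@@@@@@@@#.::::
205 ---::-----------:::::-----:=**+**%@:#@@%----+@%@@*++---+=--:%%%%@::::::::---------------------------:*@@@@@*+******#@@@@@ ...:::::
210 :-----------:::::------:.: +#*@@@@@@@:##@%%@%%%@%++=-:--:::==:@%%%#::::::--------
[... 3534 characters left out ...]
.........................
345 .. ................................ +*+*@#%%+  =++++--..#%**-:  ...:  --- .....................  . . .............................
350  ...................... ........... *%%# ...--::=++++-...%@@#-  ....: ::= ..................... . ..    ........++=...............
355    ....:............................ .:::::......=++++....+**+- ......**# .....................      .  ...:.......*+.............
360   .  ......  +...................... :................:-::.***=-:.....+*+ .....................+  ......  . ........ .-...........
365             *# .....................        .....::::::::+****#=:...... .......................:+:          ...  ...  ............
```

Request:
move_arm --motion '[[[30, 0, 0, 0, -7], [30, 0, 0, 0, -14], [30, 0, 0, 0, -21], [30, 0, 0, 0, -28], [30, 0, 0, 0, -35], [30, 0, 0, 0, -35]]]'

```text
time: 21.82
tcp_pos: [0.478, -0.2613, 0.1808]
tcp_rot: [-0.143, 0.99, 0.001, -0.001]
ft_force: [-0.5, 0.7, -0.1]
opening: 0.0258
finger_force: 0.0
```

```bash
python3 dump.py 185 370 190 400 6 2
```

```text
21.8167 case xyz [-45.1  17.6 180.8] open 0.0258 0.0 [-0.5  0.7 -0.1]
185 %%%%%%%%%%%%%%%%%%%%%%%%%%%%%**###*#####%%%%%%%%%%%##%###########################%%%%%############****:::
191 +++++++++++++++*%%%%%%%%%%%%%-+#:---:###%%%%%%%######################################################*---
197 ++++++++++++++++%%%%%%%%%%%%%:#%########%%%%%%=+==####.::::::::::::::::::::::::-::::::-:::::::::.####:---
203 ++++++++++++++++%%%%%%%%%%%%%-*%#***#***%%%%%::===%###.::::::::::::::::::::::-:::::-:-:-::::::::-%###:---
209 ++++++++++++++++%%%:-##+=+**#=*##+#########*:-+=+ %###.::::::::::::::--:--::::::::::::::::::::::%%%%#:-::
215 ++++++++++++++++#%%+.=-.-##%%=**########%%% ::+=+ %###.::::::::-:::-::--:-::--::::-:::::::::::::%%%%=::::
221 +++++++++++++++++%%%%%=***+++*+=##*****+** .-=====####::::::::-:::-::::::::::::::::::::::::::::=%%%%.::::
227 ++++++++++++++++*%%%%%%%+++%%%:******#**-  ::+===-####:::::::-:-:::::::--:::::-::::::::::::::::#%%%#.::::
233 %%%%%%%%%%%%%%%%%%%%%%%%%%%+++*-+#####+:  .-=====%####::::::::::::::::::::::::-::::::::::::::::%%%%-:::::
239 ------::-:-::::::%%%%%%%%%%%%%-+%#==
[... 1674 characters left out ...]
..  .  .......  ......... ......  .    ......
335 ......... .... ..........  : .+==.                               . ..... .......................       ..
341 .............. ..... .. .  ++==-............................... ........  ....... .................      
347 ................. ....... ++==++++++++++++++++++++++++++++***** ... ............... ................. :  
353 ............    ...... .. -+++++++++++++++++++*+*************** .....................................   :
359 ...=..  ... ........ .. .. +++++++++++++++++++++++++++++*+*++++ ... ................ = .............     
365   ** . ...................       :-+**+++++++++++++***=-.        .... ......... .....:*:    ........
```

Request:
move_arm --motion '[[[30, -8, -2, 1, 0], [30, -16, -4, 2, 0], [30, -24, -6, 3, 0], [30, -32, -7, 4, 0], [30, -40, -9, 5, 0], [30, -45, -10, 6, 0], [30, -45, -10, 6, 0]]]'

```text
time: 22.45
tcp_pos: [0.5255, -0.2584, 0.1749]
tcp_rot: [-0.143, 0.99, 0.0, -0.0]
ft_force: [-0.8, -0.1, 0.6]
opening: 0.0259
finger_force: 0.2
```

```bash
python3 dump.py 155 370 190 400 6 2
```

```text
22.45 case xyz [  1.4   7.2 174.9] open 0.0259 0.2 [-0.8 -0.1  0.6]
155 *********************@@@*-%%#++*###**%%*%%%%%%=%%@-...-====-+++-:::::::::::::::::::::::::::::::::::::::::
161 ********************+@@@#:=**###***=*+*%%%%**#*#**.....====-@@@@@::::::::::::::::::::::::::::::::::::::::
167 **********************@@@@@*++@@@@%===+****++**+#.......=-=@@@@@:::::::::::::::::::::::::::::::::::::::::
173 *********************%@@@@@@@*++%@@#+%%%%%%%%%- .......-=-=++++::::::::::::::::::::::::::::::::::::::::::
179 %%@@@@@@@@@@@@@@@@@@@@@@@@@@@@@@+++%#*%%%%%%%- .......==-===+++=:::::::::::::::::::::::::::::::::::::::::
185 %---::::::::---::::::*@@@@@@@@@@@@@%-=+++==+= .......-=======+++=::::::::::::::::::::::::::::::::::::::::
191 @--------------------=@@@@@@@%@@@%@@-%%%%*%=........-======-%%%%%%#:::::::::::::::::::::::::::::::::::::+
197 @---------------------@@@@@@%@%@%%%@#*%%%*-.......:--=====-%%%%%%#::----------::::::::::::::::::::::::::%
203 @+-------------------:@@@@%@%%%%%%%@#*%%+:.......-=---==-+%%%%%%+:-------------------------::::::::::::-%
209 @%--------------------@@@%@@@%%%%%%@:#
[... 2223 characters left out ...]
     ......   .................... .........
335 .........................  - :*****************************=.   ................................ .. .. ..
341 ......................... .****+******************************* ................................... .....
347 ......................... =++++++++++++++++++++++++++++++++++++ ....................................  *. 
353 .............  ...........-+++++++++++++++++++++++++++++++++++* ....................................   .#
359 :..=...................... +++++++++++++++++++++++++++++++++++= .....................= .............     
365 . +* .....................   .   :-+**++++++++++++++*+=:.   .  ......................:*: . ..........
```

Request:
move_arm --motion '[[[30, 0, 4, 2, 0], [30, 0, 8, 3, 0], [30, 0, 12, 4, 0], [30, 0, 16, 4, 0], [30, 0, 20, 4, 0], [30, 0, 20, 4, 0]]]'

```text
time: 23.0
tcp_pos: [0.5185, -0.2385, 0.1714]
tcp_rot: [-0.143, 0.99, 0.0, -0.0]
ft_force: [-1.0, 0.7, 0.8]
opening: 0.0256
finger_force: 0.1
```

```bash
python3 dump.py 155 350 190 400 6 2
```

```text
23.0 case xyz [1.000e-01 2.820e+01 1.714e+02] open 0.0256 0.1 [-1.   0.7  0.8]
155 *******@@@% -@#++#%%@+#*#*****%%%##******..:....::::..+*******************%%+:::::::::::::::::+%%%%=:::::
161 *******@@@% +=::::@@@%+%%%%%%%%%%@###-=*..:..:.:..::.:::.:..:+***********%%%@=::::::::::::::::#%%%%::-:::
167 ********@@@@@#=+*#%%%%%%%#%%+###**+-==*..:.:::.:.::.:::.:...:.::..:+********-:::::::::::::::::%%%%@::::::
173 *******#@@@@@@@*+@@@@%+*%%%%%%%%*+::=*..:.....:.:::.::::....::.:.:+****************=.:::::::::%%%%*::::::
179 *******+@@@@@@@@*++@@@:%%%%%%%%==****...:.....:.::::::::.:.:..:.:***********++++++++*++=+++::=%%%%+::::::
185 @@@@@@@@@@@@@@@@@@%*+*+=+=#%%#=*****.::.......::..::...::::....:+***+**+++++++++++++++==+####*%%%%.::::::
191 --------@@@@@%%%%%%%%@=-%#+==+*****...:..........:::::..:.:::.-****++++++++++++++++++==*####-%%%%%%%%%%%%
197 --------%@@%@@@%@%%%@@=#%%%%******.::::.........:.:::::.:..:.-****+++++++++++++++++===*####-.%%%%%%%%%%%%
203 --------=@@@%%@%%%%%%@++%%%******...::..........:::...:::.:.-***++++++++++++++++++===#####-:-%%%%%%%%%%%%
209 --------:@%@@@%%%%%%%@#*#%*
[... 1908 characters left out ...]
.....................:::...... .........
317 .........................  ..  :::::-=+***#%%%:------------  .   .........................  .............
323 .........................  .. .::::-++**+%%%%************** ... ..........................  .. ..........
329 ..............  .....  ..  .  :::::-=**+%%%#***************-..  ....   ......   .............. ..........
335 .........................  - .::::-=-=*%%%*****************+    .................................  ......
341 ......................... .-:::::-----%%%********************** ..................................  .....
347 ....:.................... --::::----++++####################### ...................................   #..
```

Request:
move_arm --motion '[[[20, 0, 0, 0, 0], [10, 0, 0, 0, 0], [0, 0, 0, 0, 0], [0, 0, 0, 0, 0], [0, 0, 0, 0, 0]]]'

```text
time: 23.47
tcp_pos: [0.5193, -0.24, 0.172]
tcp_rot: [-0.143, 0.99, -0.001, 0.001]
ft_force: [0.3, -0.9, 0.5]
opening: 0.0017
finger_force: 60.8
```

```bash
python3 dump.py 155 350 190 400 6 2
```

```text
23.4667 case xyz [  0.4  26.6 172. ] open 0.0017 60.8 [ 0.3 -0.9  0.5]
155 ********#@@% =%%#=*#%%*****#%#**%%###+ ...--++++==:::::::::::::::::::::::::::::::::::::::::::::+%%%%-::::
161 *********@@@ *++..:%@@%=#%%%%%%%%%%%@+ ...----+*****-::::::::::::::::::::::::::::::::::::::::::*%%%%---:-
167 ********#@@@@@@=-=+***#%%%####**+====:....---:%%%%%%*::::::::::::::::::::::::::::::::::::::::::%%%%%:::::
173 ********+@@%%@%@++#@@%@+*%%%%%%%%%%%@... .---:%%%%%%#::::::::::::::::::::::::::::::::::::::::::%%%%#:::::
179 +*++*****%%%%%%%@%*++%@-#%%%%%%%%%@#%:....---:%%%%%%*:::::::::::::::::::::::::::::::::::::::::=%%%%=:::::
185 @@@@@@@@@@%%%%%%%%%@%*+--++=#%=#==%++:. ..---:%%%%%%*:::::::::::::::::::::::::::::::::::::::::*%%%%::::::
191 ---------@@%%@%%%%%%%%@+-%%#==%#=%@%@:....---:%%##%%=:::::::::::::::::::::::::::::::::::::::::#%%%%%%%%%%
197 ----------@%%%%%%%%%%%@**#%%%%#%%%%%@=. ..---:%%###%-:::::::::::::::::::::::::::::--::::::::::%%%%%%%%%%%
203 ---------:@%%%%%%%%%%%%%:%%%%%#%%%@%@:....---:#%###%:::::::::::::::::::::-------------------:-%%%%%%%%%%%
209 ----------@%%%%%%%%%%%%@**%%%%#%%%%
[... 1900 characters left out ...]
....:::::................. :::::::::::::
317 ............... ........................  ..%=.. ......................... .....................:::::::::
323 ..............  .......................   ..+#... .......................  ...........................:::
329 .........................   ........... .  .+=... ........ .....   ......................................
335 ................................ ....     ..*#....  .....................................................
341 ..... ...............................   . :@%%%+ .   ....................................................
347 =*..................................     ::++++# .   ................................. *+:...............
```

Request:
move_arm --motion '[[[8, 0, 0, 0, 0], [15, 0, 0, 0, 0], [15, 0, 0, 0, 0], [15, 0, 0, 3, 0], [22, 0, 0, 6, 0], [30, 0, 0, 8, 0], [30, 0, 2, 8, 0]]]'

```text
time: 24.1
tcp_pos: [0.5178, -0.2374, 0.1624]
tcp_rot: [-0.143, 0.99, 0.0, -0.001]
ft_force: [-1.0, 0.4, -0.9]
opening: 0.0258
finger_force: 0.1
```

```bash
python3 dump.py 191 350 190 400 6 2
```

```text
24.1 case xyz [ -0.2  29.5 162.4] open 0.0258 0.1 [-1.   0.4 -0.9]
191 ::::::@@@@@@@@@@@@@#=-=+++==+++#@%===...............-=============-+%%%%%%::::::::::::::::::::%%%%%.:::::
197 ------%@@@@@@@@%%@@@#:%%%%#%%%%%%%%==...............-=============-+%%%%%#:::::::::::::::::::-%%%%%%%%%%%
203 ------%@@@%@@@@%@%%@%**%%%%#%%%%%%%==...............-=============-*%%%%%*:::::::::::::::::::=%%%%%%%%%%%
209 ------=@@%@%%@@%%%%%@:#%%%%#%%%%%%@== ..............-=============-*%%###+::::::----------:::@%%%%%%%%%%%
215 ------:@@%@@@%%@%%%%@-*%%%%#%%%%%%@==...............-=========----:*######%%%%%%@@@@@@@@@@@@@@@@%@%%@@%@@
221 -------%@%%%%%%%%%%%@=*%%%%#%%%%%%@==:..............:====-=------:-***###++++++******+**+***+@@@@@@@@@@@@
227 -------*@%%%%%%%%%%%@+**%%%#%%%%%%@====.............:-=------------******++++++************+@@@@@@@@@@@@@
233 :-:-:::-@%%%%%%%%%%%%#+%%%%%%%%%%%@==:-== ..........-------------:=*****+++++++************+@@@@@@@@@@@@@
239 @@@@@@@@@%%%%%%%%%%%%%+%%%%%%%%%%%@==-::-=-.........---@#--------:=*****=+++++**************@@@@ ::::::--
245 ........%%%%%%%%%%%%%@+#%%%%%%%%%%@==-:
[... 1234 characters left out ...]
 ............................... .........
317   .......................  .   ......... =::::::::-==*@%@+.  .. ........................    .............
323 .........................   . -===--------=:::::::-==*%%%=- ..  .......................... ..............
329 ............... ...... ..  .. *************=-:::::+==#%%%**-    ......  .......  ........................
335 .........................  - :**************=-::::+==@%%%**=  . .........................................
341 ......................... .******************==:::*==@%%%***##* ..................................  .  ..
347 ......................... +*******************+-::---++++*****# ...................................   :
```

Request:
move_arm --motion '[[[30, 0, 1, 8, 0], [30, 0, 7, 10, 0], [30, 0, 12, 12, 0], [30, 0, 18, 15, 0], [30, 0, 23, 17, 0], [30, 0, 26, 19, 0], [30, 0, 29, 21, 0], [30, 0, 32, 23, 0], [30, 0, 34, 24, 0], [30, 0, 34, 24, 0]]]'

```text
time: 24.98
tcp_pos: [0.5084, -0.2045, 0.139]
tcp_rot: [-0.143, 0.99, 0.0, -0.0]
ft_force: [-0.2, 0.4, -0.1]
opening: 0.0256
finger_force: 0.2
```

```bash
python3 dump.py 191 350 190 420 6 2
```

```text
24.9833 case xyz [ -0.2  63.8 139. ] open 0.0256 0.2 [-0.2  0.4 -0.1]
191 %#%%%@==*****.:::::::::::::::::::::::::::::::::::::******************************++*%#***:::::::::::::::::::::*+*+#
197 %%=%#+*******::::::::::::::::::::::::::::::::::::::************************+**+++==+%#**::::::::::::::::::::::#####
203 +=*+=##******-::::::::::::.::.::::::::::::::::::::-***************++++++++++++++-==+#**+#%%%%%%%%+##:::-::--:+#####
209 %%#%%%%*******::::::::::::.......:::::::::::::::::-************+++++++++++++++++===*#***%%%%%%%%%*#*--------:******
215 %%#%%%@*******.::::::::::::.......:::::::::::::::.-***********++++++++++++++++++===****+%%%%%%%%###:--------:##**#*
221 %%#%%#%*******.:::::::::::...........::::::::::::.=********++++++++++++++++++++===+#****%%%%%%%%**#---------*******
227 %%##%%%#******::::::::::::...........::::::::::::.=*******+++++++++++++++++++++-==+#**+@%@@#%#%%*#+--------:*******
233 %%%#%%%%********:.:::::::::............:.::.......=++++++++++++++++++++++++++++-==*****@%%%%%%%%%%:--------+*******
239 %%%#%%#%*******#****-.::::........................=+++++++++++++++
[... 1509 characters left out ...]
..........   .  :::-==============+*****##%   .   ......................... .................. :*+++
323 .........................   . :::::-=============+*****###  ..  ..........................   ......................
329 ..............  .....  ..  .. :::::::-===========+*****##+  ..  ....   .......   ............  .. .................
335 .........................  : .=-::::::===========+****##%=..    ................................ ...   ............
341 ......................... .***+===-::::==========******#*+***** ..................................   ..  . ........
347 ......................... +******+===-::::::::-:-=+======****** ...................................   *  ..   .....
```

Request:
move_arm --motion '[[[30, 0, 4, 3, 0], [30, 0, 8, 7, 0], [31, 0, 11, 10, 0], [32, 0, 14, 13, 0], [33, 0, 17, 17, 0], [34, 0, 19, 21, 0], [35, 0, 21, 24, 0], [36, 0, 22, 27, 0], [36, 0, 23, 30, 0], [36, 0, 23, 30, 0]]]'

```text
time: 25.87
tcp_pos: [0.5015, -0.1823, 0.1084]
tcp_rot: [-0.143, 0.99, 0.001, -0.001]
ft_force: [-0.8, 1.3, 0.2]
opening: 0.0306
finger_force: 0.8
```

```bash
python3 dump.py 191 350 190 420 6 2
```

```text
25.8667 case xyz [ -0.6  86.9 108.4] open 0.0306 0.8 [-0.8  1.3  0.2]
191 ::::::::::::::::::::::::::::::::::::::::::::::::::::+%%%%%%%%%%%%%%%%%#***#*#*#**######**#+****:::::::::***********
197 ::::::::::::::::::::::::::::::::::::::::::::::::::::*%%%%%%%%%%%%%%*******##*##*#########*+****::::::::.+++++++++++
203 ::::::::::::::::::::::::::::::::::::::::::::::::::::*%%%%%%%%%%%************##**##**#####*+***-::::::::-+++++++++++
209 ::::::::::::::::::::::::::::::::::::::::::::::::::::*%%%%%%%%%%*****************#**##**##=***#-:::::::.+++++++*****
215 ::::::::::::::::::::::::::::::::::::::::::::::::::::%%%%%%%#****************#******#**#**=***#::::::::.#***********
221 ::::::::::::::::::::::::::::::::::::::::::::::::::::@%#%%%%************************#***#*+***-:---::::-****++******
227 ::::::::::::::::::::::::::::::::::::::::::::::::::::####*****************************#*#+***#-:------:#************
233 ::::::::::::::::::::::::::::::::::::::::::::::::::::#*#**###**##***********************#=***#:-----:-:*************
239 ::::::::::::::::::::::::::::::::::::::::::::::::::::#*#*####+=====
[... 1509 characters left out ...]
.......      ---:++++++++++++++++++=%%%%%%%*=-.  ..  .. .....................   ................. .+
323 ...... ...............     .----:++=+++++++++++++++%%%%%%%+=--  .   .................. ......      ..... ..........
329 . ..... ...... .....    .  :-------+++++++++++++++=#%%%%%%-. .         ......  .................      .............
335 ......................  .  ---------=+++++=++++++++%%%%%%%=      . ................................       . .......
341 ........................---------------++++++=+++==%%%%%%#-     .. ..................................        ......
347 ............. ........ @=+=------------------::--::++++++-:       ........ ...........................   -       ..
```

Request:
move_arm --motion '[[[38, 0, 1, 4, 0], [40, 0, 2, 7, 0], [42, 0, 3, 10, 0], [45, 0, 2, 12, 0], [48, 0, 1, 14, 0], [52, 0, 0, 16, 0], [55, 0, 0, 18, 0], [55, 0, 0, 18, 0]]]'

```text
time: 26.58
tcp_pos: [0.5019, -0.183, 0.0909]
tcp_rot: [-0.143, 0.99, 0.0, -0.0]
ft_force: [0.2, 0.9, 0.2]
opening: 0.047
finger_force: 0.0
```

```bash
python3 dump.py 191 350 190 420 6 2
```

```text
26.5833 case xyz [-0.5 86.2 90.9] open 0.047 0.0 [0.2 0.9 0.2]
191 -----------------------------------:-------------------:--::=%%%%%%%########################***::::::::::::::+*++*+
197 ----------------------------:-:---:-::::------------:-:-::::+%%%###########################+***:::::::::::::.******
203 -------------------------:::--::--:::::-::::::-------:::::::+##############################+**=::::::::::::::++++++
209 ----------------------:::::::::::::::::-::::::::::::::::::::*#############################***#.:::::::::::::+++++++
215 -------------------::::::::::::::::::::-:-::-:::::::::::::::%#######**********************+**#:::::::::::::.*++++++
221 -----------------:::::::::::::::::::::::::::::::::::::::::::%######*%-..............:::::::::::::::::::::::=***#***
227 ----::------------::::::::::::::::::::::::::::::::::::::::::%########******###############*===::::::::::::.****+++*
233 -------------------::::::::::::::::::::::::::::::::::::::::-#######=%#####################****::::::::::::-********
239 -:-:-:------------:::::::::::::::::::::::::::::::::::::::::-########%####
[... 1496 characters left out ...]
..        :-------+++++++++++++++++++++++++++++++%%%%%%#-....     .   ......................     .........
323 .... .. . ..  .   .----------++++++++++++++++++++++++++++*%%%%%%==.....       ...... ...................    ....  .
329 ........ ...      --------------=+++++++++++++++++++++++++%%%=++-......       .  .................... ....      ...
335    . ..........  :-----------------:+++++++++++++++++++++#%#=++=- ......   ...........        ..............      .
341 ............... .==---+++++===+++=-===+==+-=%%%%%%====++=+===++=-....:::: .......... .......................       
347 . ..... ......     .........  ................::::::::::......      ....:..... ..............................
```

Run:
```python
from rig import viewer
from h import *
import cv2
c=viewer.read_camera("wrist"); cv2.imwrite("pics/w9.png",c["img"][:,:,::-1]); W=R.from_quat(c["orientation"])
def px(X):
    v=W.inv().apply(case2w(P,X)[0]-c["eye"]); r=np.hypot(v[0],v[1]); t=np.arctan2(r,v[2])*c["fx"]; return (round(c["cx"]+t*v[0]/r),round(c["cy"]+t*v[1]/r))
for th in(70,76,82,86,90):
    t=np.radians(th); f=lambda x,r:px((x,20+(r-20)*np.sin(t),58+(r-20)*np.cos(t)))
    print(th,'tab',f(-60,140),f(-24,140),'board',f(-65,112),f(-24,112),f(0,112),f(0,60))
print('leaf_left tab',px((-18,140,54)),px((18,140,54)),px((-18,112,54)))
b=cv2.cvtColor(c["img"],cv2.COLOR_RGB2GRAY)
for i in range(100,270,5): print(i,''.join(" .:-=+*#%@"[v*10//256] for v in b[i,240:440:2].astype(int)))
```

```text
70 tab (400, 168) (389, 252) board (330, 149) (325, 244) (322, 291) (222, 271)
76 tab (398, 162) (389, 241) board (333, 146) (328, 235) (325, 280) (226, 267)
82 tab (393, 158) (386, 231) board (334, 143) (329, 228) (326, 271) (228, 264)
86 tab (389, 155) (382, 225) board (333, 142) (329, 223) (326, 265) (230, 261)
90 tab (384, 152) (378, 219) board (331, 140) (328, 219) (325, 260) (231, 259)
leaf_left tab (375, 227) (368, 283) (326, 227)
100 -::--------------:---------------------------------:-::::::::::::::::::::::::::::::::::.************
105 :::::::::::::::::::::::::::-:::::::::::::-:::::::-:::--------::-:------------------:::::************
110 ::::::::::::::::::::::::::::::::::::::::-::::::::-:::::::::::::::::::::::::::::::-:::::=************
115 :::::::::::::::::::::::::::::::::::::::::::::::::::-------------------:----::::::::::::+************
120 ::::::::::::::::::::::::::::::::::::::::::::::::::::---------------------------::::::::+*++*********
125 ...........................................:::::::::::::-:-----:-----------::::::::::::***********++
130 ........................
[... 2211 characters left out ...]
::::-#######*######################+**+:::::----:::+******************
240 ::::::::::::::::::::::::::::::::::=##############################+*#:::::::::::::****+***+**********
245 ::::::::::::::::::::::::::::::::::=#######+######################***:-----------:*****+*************
250 ::::::::::::::::::::::::::::::::::*%############################+***------------+*++****************
255 ################################################################+*#=-----------:+++*****************
260 #####################%####################%%++*++==#############**#:-----------=+*******************
265 ==============+===++++++=====++++=*%%%%%%*%# . =====*##########***+-----------:#***************+==+*
```

Request:
move_arm --motion '[[[55, 0, 0, -20, 0], [55, 0, 0, -60, 0], [55, 0, 0, -100, 0], [55, 0, 0, -140, 0], [55, 0, 0, -180, 0], [55, 0, 0, -220, 0], [55, 40, 0, -220, 0], [55, 80, 0, -220, 0], [55, 120, 0, -220, 0], [55, 120, 0, -220, 0], [55, 120, 0, -220, 0], [55, 120, 0, -220, 0]]]'

```text
time: 27.68
tcp_pos: [0.3873, -0.217, 0.3118]
tcp_rot: [-0.143, 0.99, -0.0, 0.001]
ft_force: [0.0, 0.1, -0.1]
opening: 0.0471
finger_force: 0.0
```

Run:
```python
from rig import manip,viewer
from h import *
import cv2
o=manip.get_obs(); print(o['time'],o['tcp_pos'],o['ft_force'].round(1))
c=viewer.read_camera("wrist"); W=R.from_quat(c["orientation"])
def px(X):
    v=W.inv().apply(case2w(P,X)[0]-c["eye"]); r=np.hypot(v[0],v[1]); t=np.arctan2(r,v[2])*c["fx"]; return (c["cx"]+t*v[0]/r,c["cy"]+t*v[1]/r)
g=cv2.cvtColor(c["img"],cv2.COLOR_RGB2GRAY)
for z in (58,):
  for x in range(-84,85,6):
    m=np.array([[px((x,y,z)) for y in range(156,-157,-3)]],np.float32)
    print(f"{x:4d}",''.join(" .:-=+*#%@"[v*10//256] for v in cv2.remap(g,m[...,0],m[...,1],1)[0].astype(int)))
# bystanders + hood: scene difference to the first open-hood picture
s=viewer.read_camera("scene")["img"]; s2=cv2.imread("pics/s2.png")[:,:,::-1]; s0=cv2.imread("pics/scene0.png")[:,:,::-1]
d=lambda a,b,r:np.abs(a[r].astype(int)-b[r]).mean().round(1)
print('hood bar',d(s,s2,np.s_[115:150,350:425]),'press',d(s,s0,np.s_[55:170,190:270]),'shoe',d(s,s0,np.s_[145:215,140:185]),'bottle/spool',d(s,s0,np.s_[112:160,272:308]))
```

```text
27.6833 [ 0.38729007 -0.21703819  0.31182688] [ 0.   0.1 -0.1]
 -84 ---::::::-::::::::::--------::::::-:::::::-::----::::::::::-------::::::::::::::----------:-:--------****
 -78 --:::::::::::::::::-----------------------::-----------::::------------------------::::::::-::-:-----****
 -72 ---::::::::::::............................:+=++++==+++=+==..................:...:.....:--:--:--:--:-****
 -66 ---::::::::::::*#####################%%%%%%%#######%%#-%%%%%%%%%%%%%%%%%%%@@@@@@@@@@@@@%%:---------:-####
 -60 ---:::**@%%%%%%%%%%@@@@@@%%@@@@%%@%%%%%%%%%%%%%%%%=:-#+%%%%%%%++++++++**+%%=---------=#%%:---------:=#***
 -54 ::::::*#%%%%%%%%%%+:--------:------------:*%%%%%%%###*=%%%%%%%++*+++++*++#%+----------*%%:::::::::::-****
 -48 ::::::##%%%%%%%%%%+:----------------------*%%%%%%%****=%+=# #%+++++++++++%%----------:*%#:::::::::::=****
 -42 ::::::#%%%%%%%%%%%+::---------------------*%#=+**#####+#+== @%+++++++++++%%----------:*%#:::::::::::-#+#*
 -36 ---:::*#%%%%%%%%%%+:-:--------------------*%#:+=*%##%#+%%*=+%%+++++++++++%%:---------:*%%:::::::::::-##**
 -30 :::::.*%%%%%%%%%%%+:-------------
[... 1533 characters left out ...]
:::#%%*==+=++++++=++++++++++++#%%*       .======.....  ......%*=++++++++++%%%%%%%%%%*+::=*+++
  60  .::::::::::.::***%*########=-+%##############       .:++++++ .....*****##############%#..::::::::::=*+++
  66  :::::::::...:::                       . ...:..      .:##*:  ..... .........  . .......::::----:---:=****
  72 .:.:::::......:::::::::::::....................      ..--...............:::.............:::.::::::::=*=+*
  78 ::.:....:    ..............    ................      .    .... ................................-::::=*===
  84 -++:.....    ...............   .................         .... ..................................=*#***+++
hood bar 7.6 press 26.3 shoe 15.1 bottle/spool 47.0
```

Run:
```python
from h import *
from rig import manip,viewer
import cv2
a=np.arctan2(35,252)+1.7; X=[(100-254.4*np.cos(a),y,50+254.4*np.sin(a)) for y in(58,0,-58)]
q=proj("scene",case2w(P,X)); print(q.round(), 'seen in s2: (365,123)-(416,142)')
s=viewer.read_camera("scene")["img"]; s2=cv2.imread("pics/s2.png")[:,:,::-1]
r=cv2.matchTemplate(s[100:165,335:440],np.ascontiguousarray(s2[115:150,350:425]),cv2.TM_CCOEFF_NORMED); print(cv2.minMaxLoc(r),'expected loc (15,15)')
print(manip.sign_off())
```

```text
[[366. 121.]
 [392. 131.]
 [418. 142.]] seen in s2: (365,123)-(416,142)
(-0.34288832545280457, 0.5137115120887756, (30, 18), (15, 15)) expected loc (15,15)
the job is handed in; nothing more can be done
None
```

The job is handed in at about 28 s: the hood stands fully open and the top leaf lies flat on the left with its two large swatches up. It took two tries: the leaf slipped from the grip near upright and fell back onto the right-hand pile. The second time it came down resting on a finger, except for a short unsupported drop (15° or less, by estimate) at the end. The lower right leaf and the left leaf show in place; I did not check the bottle and spool clearly at the end, but the arm never went near them.

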